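# Stop check on the dosing frame's control station

## Task

Carry out the stop check on the bench control station with your fingertips, gripping and lifting nothing and forcing nothing: press the big three-lobed mushroom stop button down until it latches and stays in by itself, take the finger off, then push one of its lobes round clockwise (seen from above) until the latch lets go and the head springs back up. Then press the small reset button, the one that stands proud of its collar, fully in and let it and the mushroom head come back to rest. Do not press the start button sunk in its shroud, and leave the loose parts beside the station as they are.

Things in the scene. Friction and masses are not known exactly. Their poses are not given: they have to be found in the camera images.
- station: grey die-cast control station fixed to the bench, 96 x 250 x 60 mm (own x, y, z), flat top 60 mm above the bench. Origin: centre of its underside. Stop button's axis at own (0, +62) mm, the two push buttons at own (0, -34) and (0, -86) mm, either way round. A 43 mm high conduit bend leaves its +x side beside the stop button.
- stop_head: black mushroom head: domed hub of radius 21 mm with three upright round lobes (radius 11 mm, centred 22 mm from the axis, 120 degrees apart, the first on own +x; 33 mm overall radius). Origin on the axis, level with the station's top when out; the head fills 18 to 37 mm above it (lobe tops 34.5). It moves and turns with the head. Below it a collar of radius 18.5 mm, 8 mm high on the top.
- stop_top (a point): highest point of the mushroom head, on its axis: 97 mm above the bench when out, about 91 mm when latched in
- stop_press (a joint): how far the stop button is pressed in, m: 0 out, hard stop 0.010. Spring from 5 N (out) to 10 N (fully in), with about 4 N more to get past the latch. The latch snaps in once it is pushed beyond about 0.006 and holds it in (reads about 0.0055) after the finger leaves.
- stop_twist (a joint): turn of the mushroom head, rad: 0 at rest, grows clockwise seen from above, hard stop 0.96. Sprung back to 0 (torque 0.02 N m at rest to 0.08 N m at the stop). While the button is latched in, a turn of about 0.5 lets the latch go and the head springs up. The head also turns, without effect, when it is out.
- reset_unit: fixed collar of the reset button, radius 18.5 mm, 5 mm high on the station's top face; origin on the axis at the top face
- reset_top (a point): centre of the flat top of the reset button: plain grey cylinder of radius 13.5 mm that stands 10 mm proud of its black collar, 15 mm above the station's top face (75 mm above the bench)
- reset_button (a joint): how far the reset button is pressed, m: 0 out, 0.006 fully in (hard stop); spring from 2.8 to 5.2 N
- start_top (a point): centre of the top of the start button: grey, radius 13 mm, sunk 3 mm below the rim of a black shroud ring (outer radius 19.5 mm, rim 12 mm above the top face). It has changed seats with the reset button in some starts.
- start_button (a joint): how far the start button is pressed, m: 0 out, 0.006 fully in; it must not be pressed
- flange: loose grey flange, 64 x 64 x 24 mm, on the bench beyond the stop-button end of the station; origin at its underside
- spacer_stack: loose white and black spacer, 25 x 25 x 30 mm, on the bench beyond the push-button end of the station; origin at its underside
- ball_knob: loose black ball knob, 47 x 47 x 45 mm, lying on the bench beside the flange, beyond the stop-button end; origin at its underside

How it is judged:
On the way, in this order (a step that is already met when the one before it is completed fails the run):
1. the stop button is latched in and stays in with no finger on it (value of joint stop_press above 0.0035 m and contact force between anything else and stop_head below 0.1 N), for 0.2 s.
2. the head is turned clockwise while still latched in (value of joint stop_twist above 0.25 rad and value of joint stop_press above 0.0035 m).
3. the latch has let go and the head has sprung back out (value of joint stop_press below 0.0015 m), for 0.1 s.
4. the reset button is pressed in (value of joint reset_button above 0.0035 m), for 0.05 s.
At the end, for the whole second after the job is handed in: After latching, twist release and reset in that order: the stop button is out (within 1.5 mm) and turned back (within 0.1 rad), reset and start buttons are out (within 1 mm), and each loose part is within 20 mm of where it began (value of joint stop_press below 0.0015 m and value of joint stop_twist below 0.1 rad and value of joint each of reset_button, start_button below 0.001 m and distance of each of flange, ball_knob, spacer_stack from where it was at the start of the episode below 0.02 m); the robot touches nothing.
It fails at once if the start button is pressed more than 2 mm (value of joint start_button above 0.002 m).
It fails at once if the mushroom head is gripped or forced: the fingers act on it with more than 34 N in all (a grip counts on both sides) (contact force between the fingers and stop_head above 34 N).
It fails at once if the reset button is gripped or forced with more than 34 N in all (contact force between the fingers and reset_unit above 34 N).
It fails at once if a loose part beside the station is lifted by more than 6 mm (height (world z) of any of flange, ball_knob, spacer_stack above 0.006 m).
It fails at once if a loose part beside the station is shoved more than 20 mm (distance of any of flange, ball_knob, spacer_stack from where it was at the start of the episode above 0.02 m).
It also fails if it takes over 64 s, if anything falls off the work surface, if the arm or the gripper's body presses on something with over 40 N, if the wrist force passes 120 N, or if a joint passes its speed limit or range.

## Robot

A 6-joint arm with a two-finger parallel gripper is mounted at the origin on a cart in front of the work surface, level with it; the furniture and walls round the work are solid. World frame = base frame: x ahead of the robot, y to its left, z up, the work surface at z = 0. Lengths are in m, angles in rad, forces in N, time in s.
With the tool pointing down it reaches from about 0.325 to 0.775 m from the base axis. Payload 9.3 kg.
Tool frame: the origin (TCP) lies at the very end of the fingers, on their centre line; the grasp point (between the pads) lies 19 mm behind it; z points along the fingers, y is the line along which they close (so a half turn about z gives the same grasp; the last joint's range is limited). The gripper opens to 85 mm and grips with 20 to 120 N. Pads are 22 mm wide; open, the fingers measure 114 mm over their backs; the gripper's body (76 mm by 85 mm) begins 54 mm behind the grasp point. The pads swing forward as they close: fully open they stand 13 mm farther back than shut.
Start: joints at [1.096, 0.259, 0.021, 1.334, 0, 1.418], TCP at [0.174, 0.522, 0.231] pointing down, gripper open.
Joint ranges: [-3.04, 3.04], [-0.91, 1.82], [-1.04, 1.36], [-1.92, 1.95], [-1.52, 1.45], [-3.14, 3.14]. Speed limits (rad/s): [2.22, 2.22, 2.79, 3.14, 3.14, 3.14].

## Interface

Orientations are given as a unit quaternion [x, y, z, w].
In Python, from station import arm, camrig, kinematics, set_gripper gives the robot as it stands (arm), with the cameras (camrig), the kinematics (kinematics) and the gripper as plain functions. Calls block until the motion is done:
- arm.reach(position, orientation): joint-space move of the TCP to a pose.
- arm.line_to(position, vel=0.15, rot=None): straight line of the TCP; rot=None keeps the orientation; vel is the mean speed in m/s.
- arm.move_j(angles): joint-space move.
- set_gripper(opening, f_grip=None): finger opening in m; f_grip is the grip in N (None keeps the last); returns when the fingers have stopped.
- arm.hold(seconds).
- kinematics.inverse_kinematics(position, orientation): joint angles nearest the present ones, or None.
- arm.state(): the state.
- camrig.capture(name): name is "scene" or "top" or "wrist"; returns a dict with "img" (420x560x3 uint8, red, green, blue), "vertical_fov" (degrees; the focal length in pixels is half the picture's height over the tangent of half this angle, whatever the lens; pixels are square), "cx", "cy" (the principal point, pixels), "origin" and "rotation" of the camera in the world; the wrist camera has in their place "T_tool_cam" (4x4, takes a point from camera to tool coordinates, whose origin is the TCP and whose axes are the flange's). Camera axes: x right, y down, z forward; pixel columns grow to the right and rows downward; lengths in m; the calibration is good to about 2 mm. A picture is of the moment at which its call begins: read the wrist's pose just before it. There is no depth.
A pose or a line that the arm cannot do raises arm.Unreachable and nothing moves.
- arm.job_done(): hands the job in; it is judged then, once.
The state is a dict: "time_s": time; "joint_positions": joint angles; "qvel": joint speeds; "tau": joint torques, N m; "tool_pos": TCP position; "ee_rot": TCP orientation; "contact_force": force on the tool from outside, world axes, zero at the start; "torque": the same for the moment, N m; "width": finger opening in m; "grip_force": force on a finger pad.
Only numpy, scipy, OpenCV 4.12 (cv2) and the standard library are available. Lean on these libraries where they do the work, as an engineer would, in place of code of your own. Each camera call takes 0.05 s, during which the arm holds its last target. There are 200 camera calls.

## Working session

There is one attempt and no reset: what is moved stays moved. The work goes in short steps, each a Python script; the robot and the scene stay as the last script left them, time stands still between calls to the robot, and variables do not carry over. Pictures are saved under pics/ and viewed, at most 10 in all, crops included, and the job is handed in when it is done.

```bash
ls; mkdir -p pics; python3 - <<'E'
from station import arm, camrig, kinematics, set_gripper
import cv2,numpy as np
for n in("scene","top"):
    c=camrig.capture(n); cv2.imwrite(f"pics/{n}0.png",c["img"][:,:,::-1])
    print(n,c["vertical_fov"],c["cx"],c["cy"],np.round(c["origin"],4).tolist(),np.round(c["rotation"],4).tolist())
s=arm.state();print(s["tool_pos"],s["ee_rot"],s["time_s"],s["width"])
E
```

```text
pics
station.py
scene 42.35052219821359 277.66778285376444 211.1944816423949 [-0.1696, -0.3416, 0.807] [0.7854, -0.4457, 0.2017, -0.3793]
top 43.463632790324155 278.3646228235339 205.11243066972733 [0.4144, 0.1286, 1.2106] [0.7069, -0.7039, 0.0498, -0.0483]
[0.17383721 0.52157099 0.23073439] [ 1.60160124e-01  9.87090883e-01 -5.42496680e-04 -1.67627713e-04] 0.1 0.08553979176322005
```

View pics/top0.png

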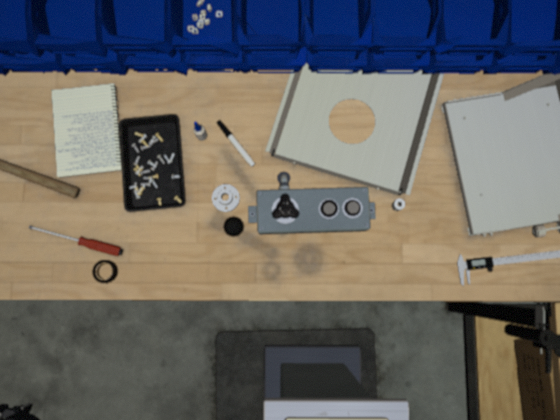

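View pics/scene0.png

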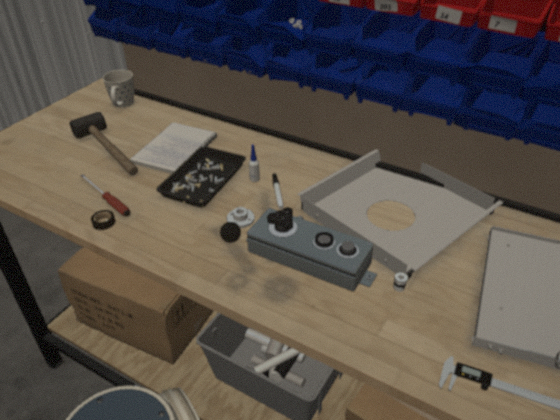

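The top view shows the station at about (312,210). The stop head is at (286,206), and the two push buttons are at (329,208) and (352,208). The conduit points up in the image (+x world). Next I'll zoom in on both views.

```bash
cat > h.py <<'E'
import numpy as np,cv2
from scipy.spatial.transform import Rotation as R
def ray(c,u,v,z):
    f=210/np.tan(np.radians(c["vertical_fov"]/2))
    d=R.from_quat(c["rotation"]).as_matrix()@np.array([(u-c["cx"])/f,(v-c["cy"])/f,1])
    o=np.array(c["origin"]); return o+d*(z-o[2])/d[2]
E
python3 - <<'E'
import cv2,numpy as np
a=cv2.imread("pics/top0.png")[165:245,200:420]; b=cv2.imread("pics/scene0.png")[195:295,215:425]
f=lambda x:cv2.convertScaleAbs(cv2.resize(x,(770,int(770*x.shape[0]/x.shape[1])),interpolation=cv2.INTER_CUBIC),alpha=1.6)
a,b=f(a),f(b); print(a.shape,b.shape); cv2.imwrite("pics/z.png",np.vstack([a,b])[:600])
from station import arm, camrig, kinematics, set_gripper
from h import ray
c=camrig.capture("top")
for u,v,z in[(286,206,.09),(329,208,.075),(352,208,.075),(225,197,.01),(234,227,.03),(399,204,.03)]:print(ray(c,u,v,z))
E
```

```text
(280, 770, 3) (366, 770, 3)
[0.56907002 0.1101299  0.09      ]
[0.56716007 0.01633927 0.075     ]
[ 0.56737991 -0.03370598  0.075     ]
[0.60043346 0.24947891 0.01      ]
[0.52915748 0.2259954  0.03      ]
[ 0.58304742 -0.14674389  0.03      ]
```

View pics/z.png

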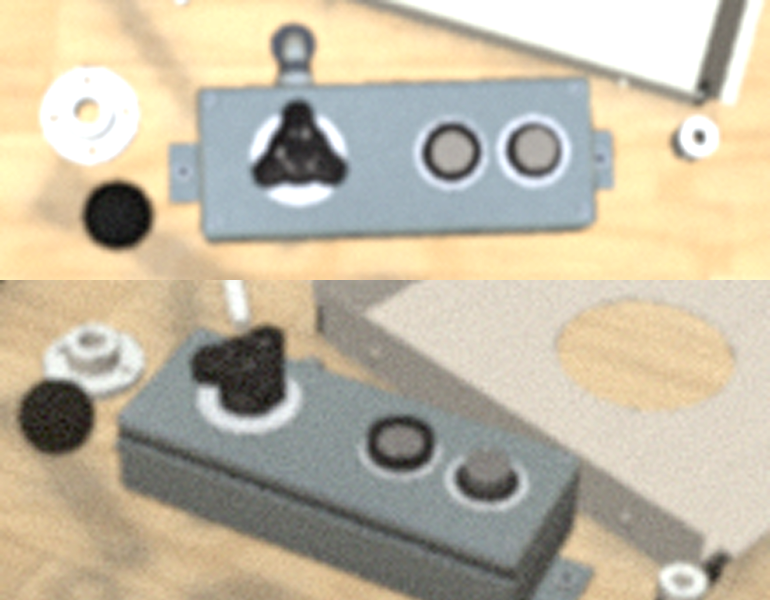

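In the scene view the far-right button (y≈-0.034) stands proud of its collar, so it is the reset. The middle one (y≈0.016) is the sunken start button. One stop lobe points to world +x. I'll take a wrist view to refine these positions.

```bash
cat >> h.py <<'E'
def down(yaw=0): return (R.from_euler('z',yaw)*R.from_quat([0,1,0,0])).as_quat()
def wristcam(arm):
    s=arm.state(); c=camrig.capture("wrist")
    T=np.eye(4);T[:3,:3]=R.from_quat(s["ee_rot"]).as_matrix();T[:3,3]=s["tool_pos"]
    W=T@np.array(c["T_tool_cam"]); c["origin"]=W[:3,3]; c["rotation"]=R.from_matrix(W[:3,:3]).as_quat(); return c
def proj(c,p):
    f=210/np.tan(np.radians(c["vertical_fov"]/2))
    q=R.from_quat(c["rotation"]).as_matrix().T@(np.array(p)-c["origin"]); return f*q[0]/q[2]+c["cx"],f*q[1]/q[2]+c["cy"]
E
python3 - <<'E'
from station import arm, camrig, kinematics, set_gripper
from h import *
import pickle
arm.reach([0.50,0.04,0.30],down(0)); set_gripper(0.0)
c=wristcam(arm); print(np.round(c["T_tool_cam"],3).tolist(),c["vertical_fov"],c["origin"])
pickle.dump(c,open("w.pkl","wb"))
for p in[(.569,.11,.09),(.567,-.034,.075),(.567,.016,.075)]:print(proj(c,p))
s=arm.state();print(s["tool_pos"],s["joint_positions"],s["width"],s["time_s"])
cv2.imwrite("pics/w0.png",c["img"][:,:,::-1])
E
```

```text
[[-0.0, -0.952, -0.305, 0.078], [1.0, -0.0, 0.001, -0.0], [-0.001, -0.305, 0.952, -0.142], [0.0, 0.0, 0.0, 1.0]] 70.81339512679926 [0.42203113 0.03966314 0.44224879]
(np.float64(329.75675523572755), np.float64(233.2819739332052))
(np.float64(219.8714882871223), np.float64(227.5938822464857))
(np.float64(257.37126330205865), np.float64(227.5775175149522))
[0.50002532 0.03996192 0.30002477] [-8.76774450e-02  1.63650199e-01  7.02794671e-02  1.47733227e+00
 -2.30242503e-05 -8.76203602e-02] -9.438030202193715e-05 3.0667
```

View pics/w0.png

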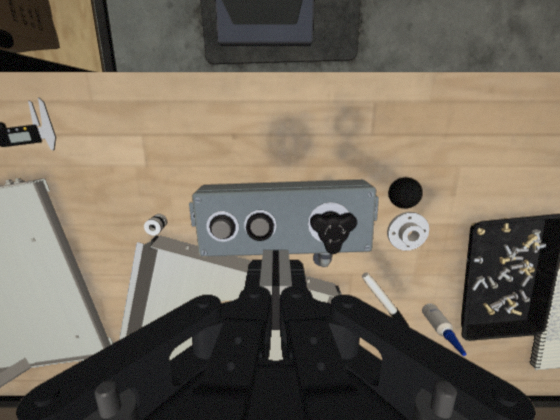

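The wrist view agrees with the top-view estimates: reset at about (221,228), start at (260,227), stop head at (332,229). I'll zoom to refine.

```bash
python3 - <<'E'
import pickle
from h import *
c=pickle.load(open("w.pkl","rb"))
im=c["img"][170:270,180:390,::-1]
z=cv2.convertScaleAbs(cv2.resize(im,(798,380),interpolation=cv2.INTER_CUBIC),alpha=1.3)
# overlay model
def P(p):
    u,v=proj(c,p); return int((u-180)*3.8+1.9),int((v-170)*3.8+1.9)
t=np.linspace(0,2*np.pi,60)
def circ(x,y,z0,r,col): cv2.polylines(z,[np.array([P((x+r*np.cos(a),y+r*np.sin(a),z0)) for a in t])],True,col,1)
yaw=0.0; o=np.array([.568,.046])
e=lambda a,b:o+R.from_euler('z',yaw).as_matrix()[:2,:2]@[a,b]
circ(*e(0,-.08),.075,.0135,(0,0,255)); circ(*e(0,-.028),.072,.0195,(0,255,0))
ax=e(0,.068) 
for k in range(3):
    a=k*2*np.pi/3+yaw; circ(ax[0]+.022*np.cos(a),ax[1]+.022*np.sin(a),.0945,.011,(0,255,255))
print(ax,e(0,-.08))
cv2.polylines(z,[np.array([P((*e(a,b),.06)) for a,b in[(.048,.131),(-.048,.131),(-.048,-.119),(.048,-.119)]])],True,(255,0,255),1)
cv2.imwrite("pics/wz.png",z)
E
```

```text
[0.568 0.114] [ 0.568 -0.034]
```

View pics/wz.png

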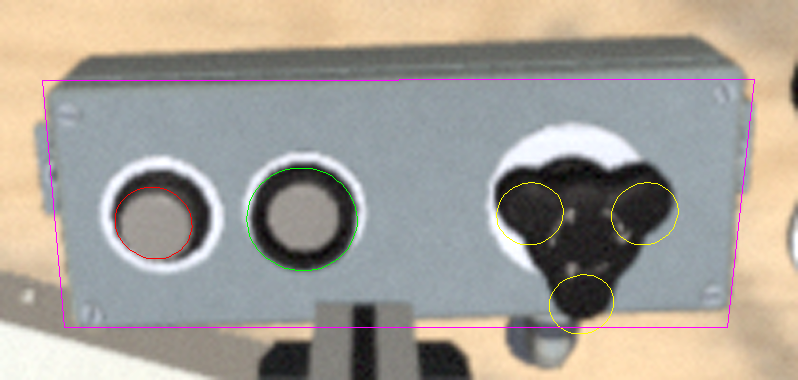

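Position fit: yaw ≈ 0.022, stop axis ≈ (0.5645, 0.113), reset ≈ (0.568, -0.0335). Now I'll press the stop under force watch.

```bash
cat >> h.py <<'E'
AX=np.array([.5645,.113]); RS=np.array([.568,-.0335]); YAW=.022
def press(arm,xy,z0,depth,fmax,step=.001):
    arm.line_to([*xy,z0+.004],vel=.05)
    b=arm.state()["contact_force"][2]; zc=None; log=[]
    for z in np.arange(z0+.003,z0-depth-.004,-step):
        arm.line_to([*xy,z],vel=.02); s=arm.state(); f=s["contact_force"][2]-b; zt=s["tool_pos"][2]
        log.append((round(zt*1e3,1),round(f,1)))
        if zc is None and f>1.5: zc=zt+step/2
        if f>fmax or (zc is not None and zc-zt>=depth): break
    print(zc,log)
E
python3 - <<'E'
from station import arm, camrig, kinematics, set_gripper
from h import *
arm.reach([*AX,.16],down(YAW)); arm.line_to([*AX,.11])
press(arm,AX,.097,.0083,22)
arm.line_to([*AX,.12],vel=.1); arm.hold(.4)
c=wristcam(arm); print(arm.state()["contact_force"],arm.state()["time_s"])
for a in (0,):
    print(proj(c,[*AX,.091]),proj(c,[*AX,.097]))
E
```

```text
0.09680415426042517 [(np.float64(100.1), np.float64(-0.2)), (np.float64(99.0), np.float64(-0.4)), (np.float64(97.9), np.float64(0.1)), (np.float64(97.0), np.float64(0.1)), (np.float64(96.3), np.float64(3.9)), (np.float64(95.6), np.float64(7.8)), (np.float64(94.8), np.float64(9.7)), (np.float64(94.0), np.float64(10.3)), (np.float64(92.5), np.float64(5.3)), (np.float64(91.5), np.float64(6.2)), (np.float64(90.5), np.float64(6.7)), (np.float64(89.6), np.float64(6.2)), (np.float64(88.6), np.float64(7.7)), (np.float64(87.6), np.float64(8.4))]
[ 0.33133616 -0.19739463  0.00633878] 9.0333
(np.float64(275.6041356393017), np.float64(243.18205887517155)) (np.float64(275.6205997699844), np.float64(247.277312047412))
```

```bash
python3 - <<'E'
from station import arm, camrig, kinematics, set_gripper
from h import *
arm.line_to([*AX,.0935],vel=.05); s=arm.state(); print("latched check",s["tool_pos"][2],s["contact_force"])
arm.line_to([*AX,.125],vel=.1)
def P(phi,x,y,z): return [*(AX+R.from_euler('z',YAW+phi).as_matrix()[:2,:2]@[x,y]),z]
arm.line_to(P(0,.034,.037,.125),vel=.1); arm.line_to(P(0,.034,.037,.077),vel=.08)
s=arm.state(); print("down",s["tool_pos"],s["contact_force"]); b=s["contact_force"].copy()
yc=.037
while yc>.018:
    yc-=.001; arm.line_to(P(0,.034,yc,.077),vel=.02); f=arm.state()["contact_force"]-b
    if np.hypot(*f[:2])>1.2: break
print("contact y",yc,f)
for phi in np.arange(-.06,-.80,-.06):
    arm.line_to(P(phi,.034,yc,.077),vel=.03,rot=down(YAW+phi)); f=arm.state()["contact_force"]-b
    print(round(phi,2),np.round(f,1))
    if np.linalg.norm(f)>18: print("force stop");break
arm.hold(.2); f=arm.state()["contact_force"]-b; print(f)
c=wristcam(arm); cv2.imwrite("pics/w1.png",c["img"][:,:,::-1]); print(arm.state()["time_s"])
E
```

```text
latched check 0.09344999671447804 [ 0.22911825 -0.22612714 -1.41128464]
down [0.59789046 0.15068917 0.07734209] [-0.03058598  1.25187053  0.15025229]
contact y 0.033999999999999996 [ 0.07962358 -1.53657269 -0.0096669 ]
-0.06 [ 0.1 -2.   0.3]
-0.12 [-0.5 -1.9 -0.6]
-0.18 [-0.3 -1.1 -0.3]
-0.24 [ 0.6 -0.6  0.1]
-0.3 [-0.  -1.5 -0.5]
-0.36 [-0.2 -1.8 -1. ]
-0.42 [-0.2 -1.3  0.6]
-0.48 [ 0.2 -1.4  0.6]
-0.54 [-0.4 -0.1 -0.5]
-0.6 [-0.4 -1.6  0.2]
-0.66 [ 0.3 -1.1  0.1]
-0.72 [ 0.5 -0.8 -0.8]
-0.78 [-0.5 -1.8 -0.6]
[ 0.80069809 -1.08808621  0.4898369 ]
15.8333
```

```bash
python3 - <<'E'
import cv2
i=cv2.imread("pics/w1.png")[150:370,140:440]
cv2.imwrite("pics/w1z.png",cv2.convertScaleAbs(cv2.resize(i,(795,583),interpolation=cv2.INTER_CUBIC),alpha=1.4))
E
```

```text
(no output)
```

View pics/w1z.png

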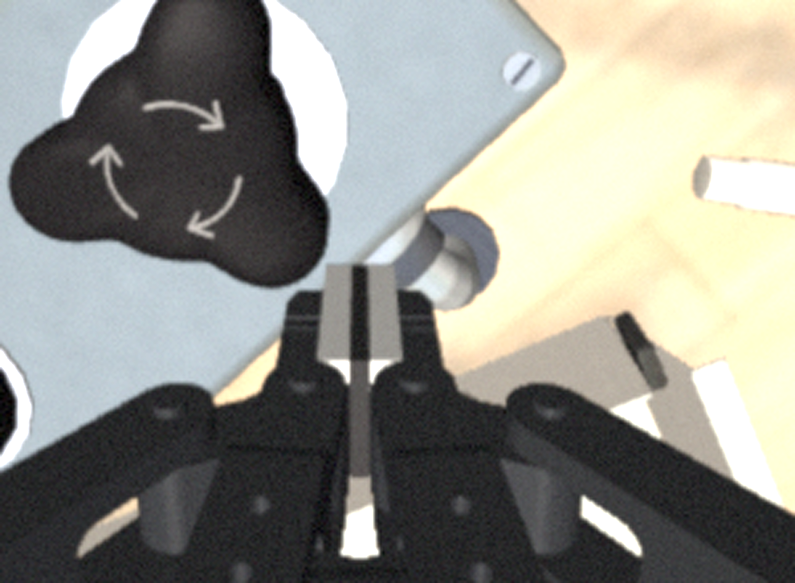

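The finger at (360,300) stands clear of the lobe at (275,235) by several mm, so the head has not turned. The finger is slimmer than I assumed. I'll back off and repeat with a tighter offset.

```bash
python3 - <<'E'
from station import arm, camrig, kinematics, set_gripper
from h import *
def P(phi,x,y,z): return [*(AX+R.from_euler('z',YAW+phi).as_matrix()[:2,:2]@[x,y]),z]
arm.line_to(P(-.4,.034,.034,.077),vel=.08,rot=down(YAW-.4))
arm.line_to(P(0,.034,.034,.077),vel=.08,rot=down(YAW))
arm.hold(.2); b=arm.state()["contact_force"].copy()
for y in (.029,.025,.022,.020):
    arm.line_to(P(0,.032,y,.077),vel=.03); print(y,np.round(arm.state()["contact_force"]-b,1))
for phi in np.arange(-.06,-.80,-.06):
    arm.line_to(P(phi,.032,.020,.077),vel=.03,rot=down(YAW+phi)); f=arm.state()["contact_force"]-b
    print(round(phi,2),np.round(f,1))
    if np.linalg.norm(f)>18: print("force stop");break
arm.hold(.2)
c=wristcam(arm); print(arm.state()["time_s"])
i=c["img"][150:370,140:440,::-1]
cv2.imwrite("pics/w2z.png",cv2.convertScaleAbs(cv2.resize(i,(795,583),interpolation=cv2.INTER_CUBIC),alpha=1.4))
E
```

```text
0.029 [ 0.8 -1.5  1. ]
0.025 [-0.  -1.3  1.3]
0.022 [ 1.  -0.7  1.5]
0.02 [2.9 1.1 0.9]
-0.06 [2.9 1.2 1.3]
-0.12 [3.2 2.  2. ]
-0.18 [3.4 0.8 1.9]
-0.24 [ 2.8 -0.2  3.6]
-0.3 [2.6 0.3 4.3]
-0.36 [3.5 0.8 4.3]
-0.42 [3.8 1.2 6.2]
-0.48 [ 2.9 -0.1  5.9]
-0.54 [3.9 1.3 6.8]
-0.6 [3.4 0.1 5.6]
-0.66 [2.9 0.8 5.2]
-0.72 [4.2 1.  5.3]
-0.78 [3.  2.  5.7]
21.7333
```

View pics/w2z.png

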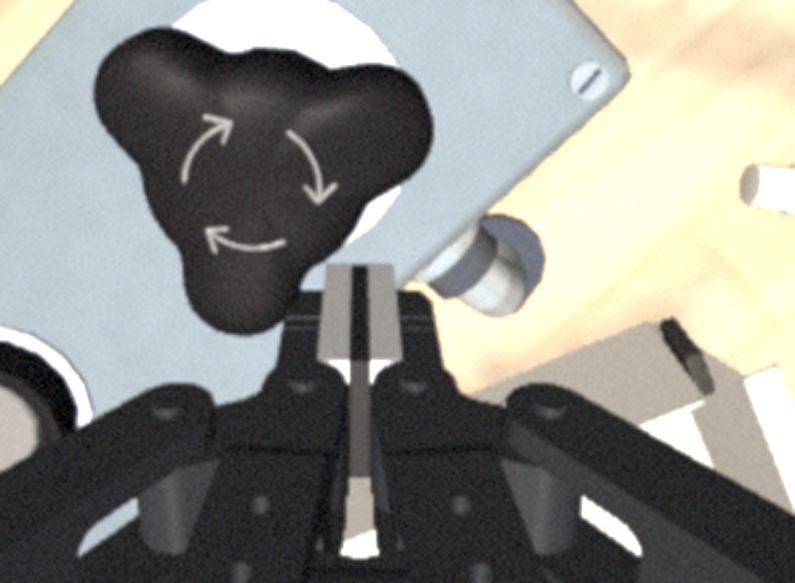

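The head is turned about 0.78 rad, with lobe 1 now at (245,290). I'll lift slightly, back off so it can spring back, and then probe the head height.

```bash
python3 - <<'E'
from station import arm, camrig, kinematics, set_gripper
from h import *
def P(phi,x,y,z): return [*(AX+R.from_euler('z',YAW+phi).as_matrix()[:2,:2]@[x,y]),z]
arm.line_to(P(-.78,.032,.020,.081),vel=.03); arm.hold(.3); print(arm.state()["contact_force"])
for ph in (-.4,0): arm.line_to(P(ph,.034,.024,.081),vel=.06,rot=down(YAW+ph))
arm.line_to(P(0,.034,.037,.081),vel=.06); arm.line_to(P(0,.034,.037,.125),vel=.1); arm.hold(.3)
arm.line_to([*AX,.12],vel=.1)
c=wristcam(arm); i=c["img"][150:370,140:440,::-1]
cv2.imwrite("pics/w3z.png",cv2.convertScaleAbs(cv2.resize(i,(795,583),interpolation=cv2.INTER_CUBIC),alpha=1.4))
arm.line_to([*AX,.1],vel=.1); arm.hold(.2); b=arm.state()["contact_force"][2]
arm.line_to([*AX,.0945],vel=.02); arm.hold(.2); s=arm.state(); print("probe",s["tool_pos"][2],s["contact_force"][2]-b)
arm.line_to([*AX,.125],vel=.1); print(s["time_s"])
E
```

```text
[1.98821794 2.35777106 2.16923304]
probe 0.0952449365785197 7.759846383212093
26.5417
```

View pics/w3z.png

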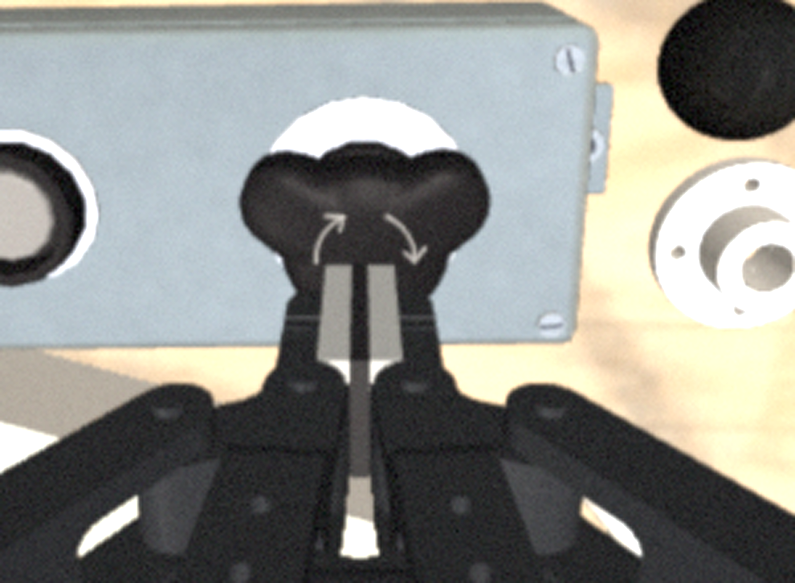

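The head is out (contact at about 97 mm) and turned back. Now I'll press the reset.

```bash
python3 - <<'E'
from station import arm, camrig, kinematics, set_gripper
from h import *
arm.line_to([*RS,.125],vel=.12); arm.line_to([*RS,.085],vel=.08)
press(arm,RS,.075,.0058,14); arm.hold(.2)
s=arm.state();print(s["tool_pos"],s["contact_force"])
arm.line_to([*RS,.2],vel=.12); arm.hold(.5)
c=camrig.capture("scene"); i=c["img"][195:295,215:425,::-1]
cv2.imwrite("pics/s1.png",cv2.convertScaleAbs(cv2.resize(i,(770,366),interpolation=cv2.INTER_CUBIC),alpha=1.6)); print(s["time_s"])
E
```

```text
0.07461361897626775 [(np.float64(78.1), np.float64(0.2)), (np.float64(77.0), np.float64(0.3)), (np.float64(75.9), np.float64(0.1)), (np.float64(75.1), np.float64(1.0)), (np.float64(74.1), np.float64(2.3)), (np.float64(73.0), np.float64(4.4)), (np.float64(72.0), np.float64(4.9)), (np.float64(71.0), np.float64(4.1)), (np.float64(70.0), np.float64(3.9)), (np.float64(69.1), np.float64(4.8)), (np.float64(69.0), np.float64(14.0))]
[ 0.56817086 -0.03354639  0.06897395] [-1.93546248  0.95950115 13.94723851]
32.2417
```

View pics/s1.png

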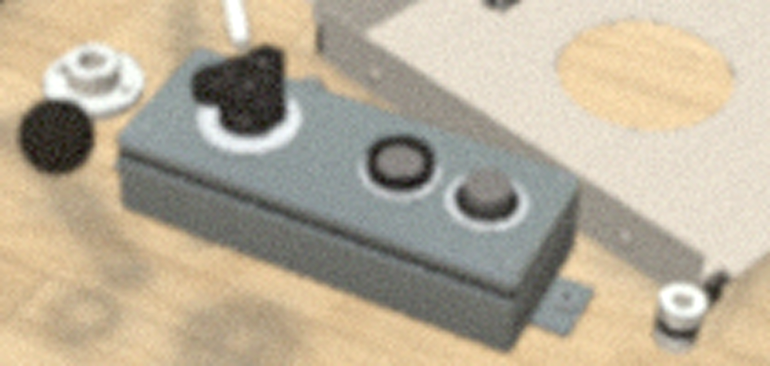

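The reset went to its hard stop at 69 mm and is back out at (485,190). The stop head is up at (245,90), and the loose parts have not moved.

```bash
python3 -c "
from station import arm, camrig, kinematics, set_gripper
print(arm.job_done())"
```

```text
the job is handed in; nothing more can be done
None
```

I carried out the stop check in order and handed it in: the stop was latched, released by a clockwise twist, and the reset was pressed fully in and came back out. The hand-in gave no verdict. My own checks show the stop head and reset out and the loose parts unmoved.

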